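Dock the flask tray and show the tall flask to the inspection camera

ROBOT

A 7-joint arm with a two-finger parallel gripper is mounted at the origin on the work surface. World frame = base frame: x ahead of the robot, y to its left, z up, the work surface at z = 0. Lengths are in m, angles in rad, forces in N, time in s.
With the tool pointing down it reaches from about 0.4 to 0.9 m from the base axis. Payload 5.6 kg.
Tool frame: the origin (TCP) lies midway between the tips of the shut fingers; the grasp point (between the pads) lies 19 mm behind it (manip.grip_depth is the distance from the TCP to the grasp point, in m); z points along the fingers, y is the line along which they close (so a half turn about z gives the same grasp; the last joint's range is limited). The gripper opens to 92 mm and grips with 3 to 60 N. Pads are 20 mm wide; open, the fingers measure 128 mm over their backs; the gripper's body (75 mm by 189 mm) begins 69 mm behind the grasp point.
Start: joints at [1.072, 0.468, -0.012, 1.603, 0.006, 1.071, -0.056], TCP at [0.286, -0.584, 0.215] pointing down, gripper open.
Joint ranges: [-2.53, 2.53], [-0.31, 2.02], [-1.57, 1.55], [0.28, 2.44], [-1.29, 4.43], [0.15, 1.84], [-2.92, 2.92]. Speed limits (rad/s): [2.57, 2.57, 3.14, 3.14, 3.14, 3.14, 3.14].

INTERFACE

Orientations are given as a unit quaternion [x, y, z, w].
In Python, from plant import manip, optics gives the robot as it stands.
- The arm moves only by the tool step_arm, never from a script. Its argument "deltas" is a list of rows, each an object with "offset": the shift along the world's x, y, z in m, a list of three; "twist": the turn about the world's z in degrees. A call has 1 to 10 rows; each row shifts and turns the commanded pose from where the row before left it; what a row does not reach is not made up. A row lasts 1/8 s, in which the tool goes at most 62.5 mm and 10.7 degrees, less where a joint would pass 70% of its speed; a pose out of reach is approached as far as the arm can. A call with a gripper value outside its range is refused whole. "jaw" is the opening in per cent of the stroke, from 0 (shut) to 100 (fully open), set as the call begins (left out, the last holds). The fingers move at their own pace and stop on an object; the grip force is fixed at half the most. Time passes only in rows, so rows that do not move let the fingers close. It gives the time, the measured TCP pose, the force, the opening and the grip force at its end, in the units of the state.
- manip.sense(): the state, without advancing time (a new reading comes with each control period).
- optics.grab_frame(name): name is "scene" or "top" or "wrist"; returns a dict with "pixels" (480x640x3 uint8, red, green, blue), "depth" (480x640 float32, m along the optical axis (not along the pixel's ray), 0 where there is no reading), "intrinsics" (3x3 intrinsics, pixels), "distortion" ([k1, k2, p1, p2, k3] as OpenCV has them; the pictures are not rectified), "cam_to_world" (4x4, takes a point from camera to world coordinates). Camera axes: x right, y down, z forward; pixel columns grow to the right and rows downward; lengths in m; the calibration is good to about 2 mm. A picture is of the moment at which its call begins.
- manip.close_job(): hands the job in; it is judged then, once.
The state is a dict: "time_s": time; "q": joint angles; "qvel": joint speeds; "joint_torque": joint torques, N m; "tool_pos": TCP position; "eef_rot": TCP orientation; "wrist_force": force on the tool from outside, world axes, zero at the start; "wrist_torque": the same for the moment, N m; "opening": finger opening in m; "finger_force": force on a finger pad.
Only numpy, scipy, OpenCV 4.12 (cv2) and the standard library are available. Lean on these libraries where they do the work, as an engineer would, in place of code of your own. Each camera call takes 0.05 s, during which the arm holds its last target. There are 200 camera calls.

TASK

Push the half pulled-out flask tray all the way home in its dock, then take the tall flask out of it and hold it up in the air in front of the inspection camera: upright, a broad flat side square to the lens, the middle of the flask level with the lens centre and straight above the round black pad on the camera's foot (12 cm in front of the lens). Finish while still holding it there, still; leave the two short flasks standing in the docked tray, and do not disturb the camera or the other things on the bench.

Things in the scene. Friction and masses are not known exactly. Their poses are not given: they have to be found in the camera images.
- dock: Fixed tray dock. Origin at bench level; x = the way in (away from the robot), z up. Grey base plate 10 mm thick, 228 mm wide, x -170 to +80 mm; two lipped aluminium side rails x -65 to +65 mm, 31 mm high; rear stop 40 mm high, face at x = +65.3 mm. The tray is home when its centre is at x = 0 here. It lies loose on the plate, 2.5 mm play each side, under the rails' lips; slides with 1 to 3 N.
- tray_centre (a point): Centre of the loose tray's underside; axes: x = the way into the dock, z up. Steel plate 130 (x) by 200 by 8 mm; on it, centred at x = +30 mm, a white block 62 by 178 mm (top 34 mm above the underside) with three pockets 50 (x) by 28 mm, down to the plate, at y = -60, 0, +60 mm. 0.5 kg. At the start 60 to 95 mm short of home, far end already between the rails.
- tray_fin (a point): Grip point on the tray's upright pull fin: steel plate 32 mm long (x), 12 mm thick (y), at the tray's robot-side end (x = -46 mm, y = 0), from 8 to 78 mm above the tray's underside; this point is 60 mm above it. Axes as the tray. Pinch it across y from above.
- tall_flask (a point): Middle (57 mm above the underside) of the tall flask, in any one of the three pockets. Amber glass body 46 (x) by 24 (y) by 78 mm high; neck 20 mm across, 10 mm high; round black screw cap 26 mm across, 31 to 57 mm above this point. z up along the flask; y = normal of the broad flat sides (either side will do), which face the tray's y at the start. 70 to 120 g.
- short_flask_a (a point): Middle (42 mm above its underside) of a short flask in another pocket: the same but its body is 48 mm high, 84 mm over all. z up along the flask.
- short_flask_b (a point): Middle of the other short flask, the same as the first.
- lens (a point): Centre of the inspection camera's front glass, looking level along -x of this frame; z up. Barrel 36 mm across, 54 mm ring lamp 12 mm behind the front; white camera box 60 by 56 by 56 mm, 36 to 96 mm behind the front, on a steel column 22 mm thick and 285 mm high, 85 mm behind the front. Lens height 150 to 210 mm above the bench, differs each time.
- view_point (a point): Where the middle of the flask is to be: 120 mm straight in front of the lens centre, at lens height, above the round black rubber pad (60 mm across) on the camera's foot plate (10 mm thick). Axes as the lens: x points to the lens.
- amber_bottle: Bystander: amber jar 72 mm across, 135 mm high, origin at the centre of its underside.
- beaker: Bystander: glass beaker 68 mm across, 85 mm high, origin at the centre of its underside.
- pen: Bystander: white and blue marker pen 128 mm long (x), 13 mm thick, lying on the bench; origin at its underside.
There are look-alikes about, which are no part of the job. What is shaped like the part that bears short_flask_a but red is not meant.

How it is judged:
By the outcome, as a careful person would: the job done as asked, in the order asked, and still so for the second after the job is handed in, while the arm keeps its last pose, push and grip.
It also fails if it takes over 48 s, if anything falls off the work surface, if the arm or the gripper's body presses on something with over 40 N, if the wrist force passes 120 N, or if a joint passes its speed limit or range.

## Working session

There is one attempt and no reset: what is moved stays moved. The work goes in short steps, Python scripts to look and compute and a tool call to move; the robot and the scene stay as the last step left them, time stands still between calls to the robot, and variables do not carry over. Pictures are saved under pics/ and viewed, at most 10 in all, crops included, and the job is handed in when it is done.

Besides the shell and the picture viewer there is one more tool, called after "Emit:" as name(argument=value, ...) on one line, values as JSON. step_arm: Moves the arm, as the interface text tells. Its arguments: {"type":"object","properties":{"deltas":{"type":"array"},"jaw":{"type":"number"}},"required":["deltas"]}

```bash
mkdir -p pics
cat > h.py <<'E'
import numpy as np, cv2
from plant import manip, optics
def grab(n, f=None):
    d=optics.grab_frame(n)
    if f: cv2.imwrite(f, d['pixels'][:,:,::-1]); np.savez(f[:-4]+'.npz',**{k:np.array(v) for k,v in d.items()})
    return d
def load(f): return np.load(f[:-4]+'.npz')
def rays(d,uv):
    p=cv2.undistortPoints(np.array(uv,float).reshape(-1,1,2),d['intrinsics'],d['distortion']).reshape(-1,2)
    T=d['cam_to_world']; return T[:3,3], np.c_[p,np.ones(len(p))]@T[:3,:3].T
def onplane(d,uv,z):
    o,r=rays(d,uv); return o+r*((z-o[2])/r[:,2])[:,None]
def cloud(d):
    v,u=np.mgrid[:480,:640]; o,r=rays(d,np.c_[u.ravel(),v.ravel()])
    z=np.array(d['depth']).ravel()[:,None]
    P=(o+r*z); P[z[:,0]==0]=np.nan; return P.reshape(480,640,3)
E
python3 - <<'E'
from h import *
a=grab('scene','pics/s.png'); b=grab('top','pics/t.png')
cv2.imwrite('pics/st.png', np.vstack([cv2.resize(cv2.imread(f'pics/{n}.png'),(640,480)) for n in 'st'])[:0] if 0 else cv2.imread('pics/s.png'))
for d in (a,b): print(d['cam_to_world'].round(3).tolist())
print(manip.sense(), manip.grip_depth)
E
```

```text
[[0.703, 0.553, -0.447, 1.081], [0.711, -0.534, 0.457, -0.59], [0.014, -0.639, -0.769, 0.99], [0.0, 0.0, 0.0, 1.0]]
[[-0.029, -0.994, 0.102, 0.464], [-1.0, 0.03, 0.007, -0.051], [-0.01, -0.101, -0.995, 1.108], [0.0, 0.0, 0.0, 1.0]]
{'time_s': 0.1, 'q': array([ 1.07200552,  0.46827732, -0.01159446,  1.60355095,  0.00597847,
        1.07138882, -0.05627915]), 'qvel': array([ 1.82980979e-05, -2.56116842e-03,  1.84818600e-03, -2.72808410e-03,
       -1.11442550e-03,  3.25936927e-04,  4.55755288e-05]), 'joint_torque': array([ 1.31630095e-03, -5.21646345e+01, -1.23678482e-02, -2.44367623e+01,
       -5.67961880e-02,  1.39837997e-02,  6.48590549e-05]), 'tool_pos': array([ 0.28581699, -0.58319371,  0.2137352 ]), 'eef_rot': array([ 9.74150654e-01,  2.25897922e-01, -2.27967886e-04, -7.61565199e-04]), 'wrist_force': array([0.00275999, 0.11285724, 0.44281012]), 'wrist_torque': array([-0.06146073,  0.00145437, -0.02550971]), 'finger_force': 0.0, 'opening': 0.09208589716550396} 0.0187
```

View pics/s.png

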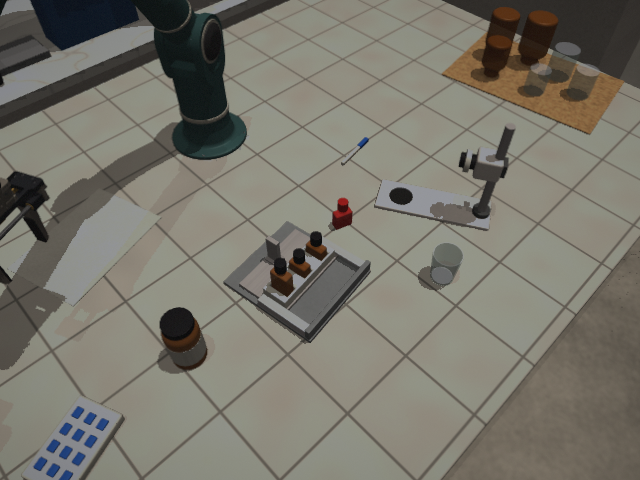

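View pics/t.png

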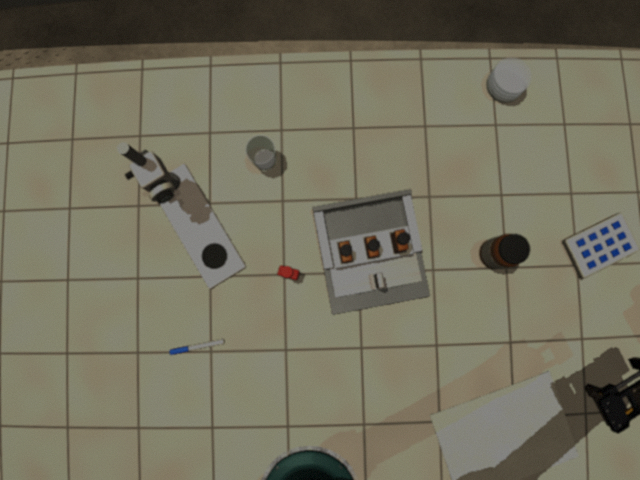

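The scene view shows the tray with the fin at (273,247) and flasks at (282,277), (300,262) and (317,245). A red look-alike stands at (342,213), and the camera is at (485,163) with its pad at (401,196). In the top view the flasks are at (402,240), (372,246) and (346,251), the fin at (379,282), the pad at (214,257), the lens at about (172,195), and the red one at (289,272). By size, the tall flask is the one at scene (282,277) / top (402,240). I'll confirm that with heights and a crop.

Run:
```python
from h import *
s=load('pics/s.png'); t=load('pics/t.png')
for n,d in (('s',s),('t',t)):
    P=cloud(d); rgb=d['pixels'].astype(int); z=P[:,:,2]
    hsv=cv2.cvtColor(d['pixels'],cv2.COLOR_RGB2HSV)
    box={'s':(225,370,220,345),'t':(305,435,185,320)}[n]
    m=np.zeros((480,640),bool); m[box[2]:box[3],box[0]:box[1]]=1
    # caps: dark pixels above 0.08
    c=m&(hsv[...,2]<45)&(z>0.06)
    k,l,st,ce=cv2.connectedComponentsWithStats(c.astype(np.uint8))
    for i in range(1,k):
        if st[i,4]>15: q=P[l==i]; print(n,'cap',ce[i].round(),st[i,4],q.mean(0).round(4),'ztop',np.nanpercentile(q[:,2],95).round(4))
    # heights of fin
    f={'s':(262,282,230,262),'t':(368,390,268,292)}[n]; mm=np.zeros_like(m); mm[f[2]:f[3],f[0]:f[1]]=1
    c=mm&(z>0.06)&(z<0.12); q=P[c]; print(n,'fin',len(q),q.mean(0).round(4) if len(q) else '',q[:,2].max() if len(q) else '')
    b={'s':(375,415,180,210),'t':(195,235,240,275)}[n]; mm=np.zeros_like(m); mm[b[2]:b[3],b[0]:b[1]]=1
    c=mm&(hsv[...,2]<50); k,l,st,ce=cv2.connectedComponentsWithStats(c.astype(np.uint8)); i=1+st[1:,4].argmax()
    print(n,'pad',ce[i],st[i,4],onplane(d,[ce[i]],0.0115).round(4))
    # camera cloud
    w=(P[...,2]>0.1)&(P[...,0]>0.4)&(P[...,0]<0.95)&(P[...,1]>0.05)&(P[...,1]<0.6)
    q=P[w]; print(n,'camera pts',len(q),q.min(0).round(3) if len(q) else '',q.max(0).round(3) if len(q) else '')
P=cloud(t)
for nm,uv in dict(plateBR=(429,297),plateBL=(332,313),stopL=(313,207),stopR=(411,191)).items(): print(nm,onplane(t,[uv],.01 if 'pl' in nm else .04).round(4),P[uv[1],uv[0]].round(3))
a=cv2.resize(s['pixels'][215:345,220:375],None,fx=3.2,fy=3.2,interpolation=3)
b=cv2.resize(t['pixels'][180:320,300:440],None,fx=2.1,fy=2.1,interpolation=3)
c=cv2.resize(t['pixels'][130:300,110:260],None,fx=1.9,fy=1.9,interpolation=3)
im=np.zeros((600,800,3),np.uint8); im[:a.shape[0],:a.shape[1]]=a
im[:b.shape[0],500:500+b.shape[1]]=b; 
im[296:296+304,510:510+285]=c[:304,:285]
cv2.imwrite('pics/crop.png',np.clip(im[:,:,::-1]*1.6,0,255).astype(np.uint8))
```

```text
s cap [316. 239.] 145 [ 0.5542 -0.0987  0.0972] ztop 0.1061
s cap [316. 251.] 20 [ 0.5599 -0.1037  0.0619] ztop 0.0638
s cap [299. 256.] 151 [ 0.5634 -0.1576  0.0979] ztop 0.1063
s cap [280. 266.] 177 [ 0.5723 -0.2167  0.1279] ztop 0.1359
s cap [281. 284.] 128 [ 0.5782 -0.2224  0.0744] ztop 0.0918
s fin 162 [ 0.4876 -0.1681  0.08  ] 0.09383301215816975
s pad [400.56338028 195.70070423] 284 [[0.5524 0.2067 0.0115]]
s camera pts 1673 [0.65  0.248 0.101] [0.758 0.334 0.29 ]
t cap [400. 239.] 157 [ 0.5671 -0.2074  0.1133] ztop 0.1332
t cap [373. 245.] 103 [ 0.5587 -0.1508  0.0981] ztop 0.1035
t cap [345. 250.] 98 [ 0.5498 -0.0925  0.0999] ztop 0.1036
t fin 100 [ 0.485  -0.1633  0.084 ] 0.09079536456037451
t pad [213.92873051 255.57461024] 449 [[0.5535 0.2067 0.0115]]
t camera pts 1808 [0.649 0.25  0.145] [0.758 0.351 0.289]
plateBR [[ 0.4442 -0.2833  0.01  ]] [ 0.444 -0.286 -0.002]
plateBL [[ 0.415  -0.0612  0.01  ]] [ 0.415 -0.061  0.011]
stopL [[ 0.6543 -0.0254  0.04  ]] [ 0.654 -0.025  0.04 ]
stopR [[ 0.6845 -0.2483  0.04  ]] [ 0.686 -0.249  0.034]
```

View pics/crop.png

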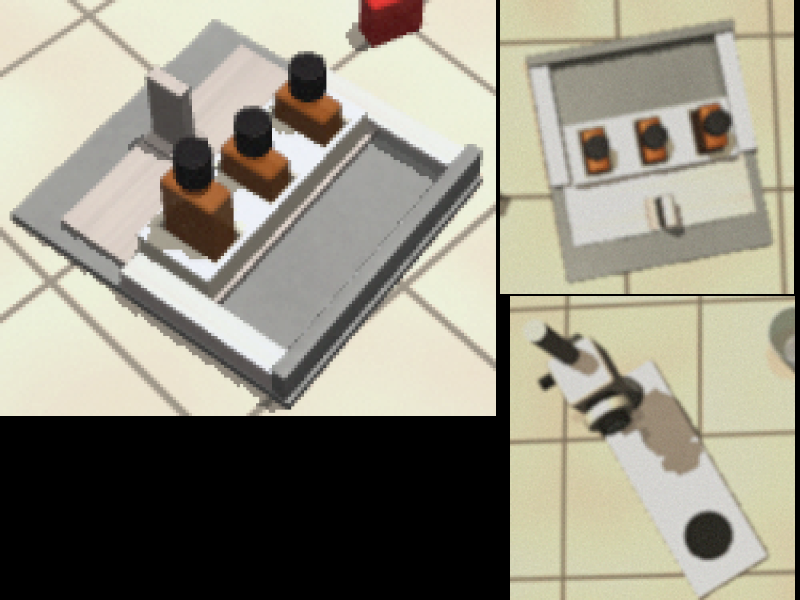

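The crop confirms it. The amber flask at scene (282,277) / top (402,240) is the tall one, with its cap top at 0.134 m against 0.104 m for the other two. Those two are the amber short flasks, and the red one stands outside the tray. Next I'll measure the lens height and axis.

Run:
```python
from h import *
s=load('pics/s.png'); t=load('pics/t.png')
P=cloud(t);z=P[...,2]; S=cloud(s)
# foot plate direction: white region at z~.01
w=(t['pixels'].min(2)>95)&(z>-.005)&(z<.025); 
m=np.zeros((480,640),np.uint8); m[150:295,110:250]=1
pad=np.array([.553,.2067])
A=np.concatenate([P[(m>0)],S[100:230,365:520].reshape(-1,3)])
def inb(A,lo,hi): return A[(A[:,2]>lo)&(A[:,2]<hi)&(np.hypot(*(A[:,:2]-pad).T)<.3)]
hi=inb(A,.1,.3); print(np.histogram(hi[:,2],bins=np.arange(.1,.3,.01)))
col=inb(A,.255,.3); print('column',len(col),np.median(col,0).round(4),col.min(0).round(3),col.max(0).round(3))
d=np.median(col[:,:2],0)-pad; print('dist',np.hypot(*d),'ang',np.degrees(np.arctan2(d[1],d[0])))
for nm,Q in(('t',P[m>0]),('s',S[100:230,365:520].reshape(-1,3))):
    e=d/np.hypot(*d); n=np.array([-e[1],e[0]])
    q=inb(Q,.1,.3); a=(q[:,:2]-pad)@e; b=(q[:,:2]-pad)@n
    for lo in np.arange(.1,.24,.01):
        k=(a>lo)&(a<lo+.01)&(q[:,2]<.25)
        if k.sum()>3: print(nm,round(lo,3),k.sum(),'z',np.percentile(q[k,2],[2,98]).round(3),'b',np.percentile(b[k],[2,50,98]).round(3))
# foot corners from contour in top
g=cv2.inRange(t['pixels'],(92,92,92),(255,255,255))
hs=cv2.cvtColor(t['pixels'],cv2.COLOR_RGB2HSV); g=((hs[...,1]<28)&(hs[...,2]>95)).astype(np.uint8)*m; g[:190]=0
k,l,st,_=cv2.connectedComponentsWithStats(g); i=1+st[1:,4].argmax()
c,_=cv2.findContours((l==i).astype(np.uint8),0,2); bx=cv2.boxPoints(cv2.minAreaRect(c[0])); W=onplane(t,bx,.01); print(bx.round(),W.round(3))
for i in range(4):
  v=W[(i+1)%4]-W[i]; print('edge',np.hypot(*v[:2]).round(3),np.degrees(np.arctan2(v[1],v[0])).round(1))
```

```text
(array([  30,   29,   26,    1,   42,  151,  244,  360,  585, 1192,  141,
         65,   64,   65,   63,   63,   68,   69,  119]), array([0.1 , 0.11, 0.12, 0.13, 0.14, 0.15, 0.16, 0.17, 0.18, 0.19, 0.2 ,
       0.21, 0.22, 0.23, 0.24, 0.25, 0.26, 0.27, 0.28, 0.29]))
column 283 [0.7281 0.303  0.2771] [0.719 0.296 0.255] [0.742 0.322 0.29 ]
dist 0.19981617825529394 ang 28.82841295688902
t 0.11 22 z [0.159 0.182] b [-0.006  0.006  0.017]
t 0.12 139 z [0.155 0.188] b [-0.015 -0.     0.019]
t 0.13 197 z [0.157 0.196] b [-0.024 -0.001  0.027]
t 0.14 73 z [0.171 0.196] b [-0.023 -0.001  0.028]
t 0.15 210 z [0.152 0.196] b [-0.022 -0.001  0.028]
t 0.16 166 z [0.154 0.199] b [-0.025 -0.003  0.029]
t 0.17 151 z [0.162 0.2  ] b [-0.025 -0.001  0.029]
t 0.18 148 z [0.154 0.199] b [-0.025 -0.     0.029]
t 0.19 254 z [0.163 0.246] b [-0.024  0.002  0.045]
t 0.2 170 z [0.156 0.245] b [-0.024 -0.006  0.05 ]
t 0.21 31 z [0.15  0.197] b [-0.024 -0.01   0.029]
t 0.22 26 z [0.173 0.188] b [-0.012 -0.006  0.   ]
s 0.11 4 z [0.163 0.179] b [-0.003  0.003  0.01 ]
s 0.12 70 z [0.162 0.191] b [-0.016 -0.01   0.014]
s 0.13 105 z [0.159 0.199] b [-0.026 -0.014  0.014]
s 0.14 82 z [0.159 0.199] b [-0.024 -0.012  0.011]
s 0.15 111 z [0.152 0.2  ] b [-0.025 -0.012  0.023]
s 0.16 145 z [0.148 0.202] b [-0.028 -0.022  0.025]
s 0.17 148 z [0.15  0.202] b [-0.027 -0.022  0.025]
s 0.18 148 z [0.147 0.202] b [-0.027 -0.022  0.026]
s 0.19 217 z [0.107 0.248] b [-0.026 -0.006  0.024]
s 0.2 224 z [0.103 0.246] b [-0.026 -0.008 -0.002]
s 0.21 146 z [0.106 0.247] b [-0.025 -0.007  0.01 ]
s 0.22 71 z [0.155 0.19 ] b [-0.014 -0.01   0.022]
[[160. 205.]
 [196. 183.]
 [245. 267.]
 [209. 288.]] [[0.677 0.335 0.01 ]
 [0.725 0.248 0.01 ]
 [0.526 0.134 0.01 ]
 [0.479 0.22  0.01 ]]
edge 0.1 -61.1
edge 0.23 -150.3
edge 0.098 118.8
edge 0.23 30.2
```

Emit:
step_arm(deltas=[{"offset": [0.02, 0.05, 0], "twist": -9.5}, {"offset": [0.02, 0.055, 0], "twist": -9}, {"offset": [0.025, 0.055, 0], "twist": 0}, {"offset": [0.025, 0.055, 0], "twist": 0}, {"offset": [0.025, 0.055, 0], "twist": 0}, {"offset": [0.025, 0.055, 0], "twist": 0}, {"offset": [0.025, 0.05, 0], "twist": 0}, {"offset": [0.02, 0.045, 0], "twist": 0}, {"offset": [0, 0, 0], "twist": 0}], jaw=60)

```text
time_s: 1.23
tool_pos: [0.4723, -0.1595, 0.2144]
eef_rot: [0.998, 0.07, 0.0, -0.001]
wrist_force: [-0.2, -0.3, -0.3]
opening: 0.0552
finger_force: 0.0
```

Run:
```python
from h import *
d=grab('wrist','pics/w1.png'); P=cloud(d); z=P[...,2]
T=d['cam_to_world']; print(T.round(3).tolist())
q=P[(z>.084)&(z<.094)&(np.abs(P[...,0]-.487)<.05)&(np.abs(P[...,1]+.164)<.03)]
print(len(q),q.min(0),q.max(0),q.mean(0))
```

```text
[[0.14, -0.963, -0.231, 0.536], [-0.99, -0.137, -0.032, -0.151], [-0.001, 0.233, -0.972, 0.384], [0.0, 0.0, 0.0, 1.0]]
690 [ 0.46671611 -0.17410868  0.08455618] [ 0.49915218 -0.15902537  0.0898499 ] [ 0.48330112 -0.16646101  0.08765122]
```

View pics/w1.png

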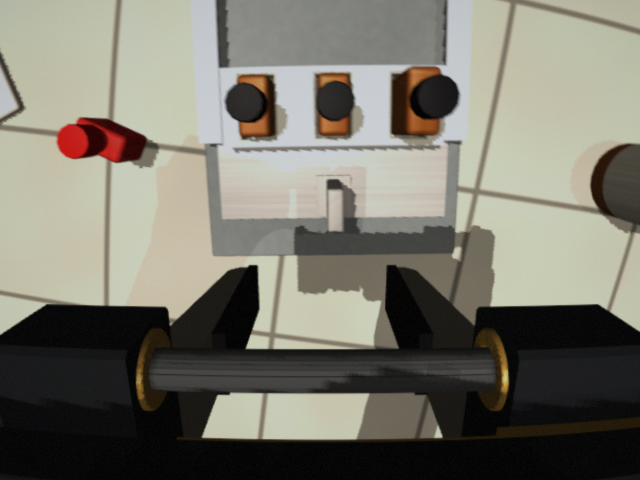

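The wrist view shows the fin top at about (335,205), slightly ahead of and to the right of the tool, which puts its centre at (0.483, -0.1665). The flasks are at (430,100), (335,100) and (248,103). Next I go over the fin, down, and grip.

Emit:
step_arm(deltas=[{"offset": [0.011, -0.007, -0.03]}, {"offset": [0, 0, -0.05]}, {"offset": [0, 0, -0.045]}, {"offset": [0, 0, -0.036]}, {"offset": [0, 0, 0]}])

```text
$.deltas[0]: bad value
```

Emit:
step_arm(deltas=[{"offset": [0, 0, 0]}, {"offset": [0, 0, 0]}, {"offset": [0, 0, 0]}, {"offset": [0, 0, 0]}], jaw=0)

```text
$.deltas[0]: bad value
```

Every row needs a twist value.

Emit:
step_arm(deltas=[{"offset": [0.011, -0.007, -0.03], "twist": 0}, {"offset": [0, 0, -0.05], "twist": 0}, {"offset": [0, 0, -0.045], "twist": 0}, {"offset": [0, 0, -0.036], "twist": 0}, {"offset": [0, 0, 0], "twist": 0}])

```text
time_s: 1.9
tool_pos: [0.4792, -0.1717, 0.0512]
eef_rot: [0.998, 0.065, -0.003, -0.001]
wrist_force: [-0.8, 0.3, -0.7]
opening: 0.055
finger_force: 0.0
```

Emit:
step_arm(deltas=[{"offset": [0, 0, 0], "twist": 0}, {"offset": [0, 0, 0], "twist": 0}, {"offset": [0, 0, 0], "twist": 0}, {"offset": [0, 0, 0], "twist": 0}], jaw=0)

```text
time_s: 2.4
tool_pos: [0.4825, -0.1706, 0.0543]
eef_rot: [0.998, 0.066, 0.001, 0.0]
wrist_force: [0.2, 1.6, 1.8]
opening: 0.0171
finger_force: 0.8
```

Emit:
step_arm(deltas=[{"offset": [0, 0, 0], "twist": 0}, {"offset": [0, 0, 0], "twist": 0}, {"offset": [0, 0, 0], "twist": 0}])

```text
time_s: 2.78
tool_pos: [0.4825, -0.1697, 0.0541]
eef_rot: [0.998, 0.067, 0.0, -0.0]
wrist_force: [-0.9, 3.9, 6.0]
opening: 0.0117
finger_force: 29.8
```

Emit:
step_arm(deltas=[{"offset": [0.007, 0.001, 0], "twist": 0}, {"offset": [0.01, 0.0013, 0], "twist": 0}, {"offset": [0.01, 0.0013, 0], "twist": 0}, {"offset": [0.01, 0.0014, 0], "twist": 0}, {"offset": [0.01, 0.0013, 0], "twist": 0}, {"offset": [0.005, 0.0007, 0], "twist": 0}, {"offset": [0, 0, 0], "twist": 0}])

```text
time_s: 3.65
tool_pos: [0.534, -0.1613, 0.0541]
eef_rot: [0.998, 0.068, -0.001, -0.001]
wrist_force: [-2.2, 5.1, 8.3]
opening: 0.0118
finger_force: 29.8
```

Run:
```python
from h import *
t=grab('top','pics/t2.png')
cv2.imwrite('pics/t2c.png',cv2.resize(t['pixels'][160:340,280:460,::-1],None,fx=3,fy=3,interpolation=3))
```

```text
(no output)
```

View pics/t2c.png

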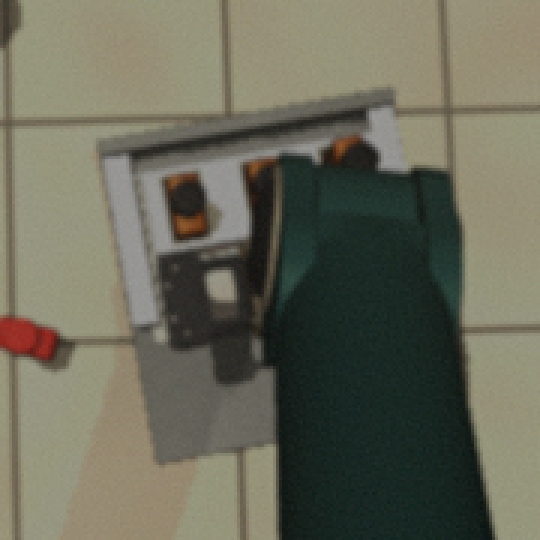

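The tray has slid in with the flasks standing, and about 10–20 mm is left to the rear stop. I'll continue slowly until the force rises.

Emit:
step_arm(deltas=[{"offset": [0.004, 0.0005, 0], "twist": 0}, {"offset": [0.004, 0.0005, 0], "twist": 0}, {"offset": [0.003, 0.0004, 0], "twist": 0}, {"offset": [0, 0, 0], "twist": 0}])

```text
time_s: 4.2
tool_pos: [0.5444, -0.1596, 0.0541]
eef_rot: [0.998, 0.068, -0.001, -0.001]
wrist_force: [-5.2, 6.1, 9.8]
opening: 0.012
finger_force: 29.8
```

Emit:
step_arm(deltas=[{"offset": [0.002, 0.0003, 0], "twist": 0}, {"offset": [0.002, 0.0002, 0], "twist": 0}, {"offset": [0, 0, 0], "twist": 0}])

```text
time_s: 4.58
tool_pos: [0.5481, -0.1591, 0.0541]
eef_rot: [0.998, 0.068, -0.001, -0.001]
wrist_force: [-6.4, 7.5, 10.2]
opening: 0.012
finger_force: 29.8
```

Emit:
step_arm(deltas=[{"offset": [0.002, 0.0015, 0], "twist": 0}, {"offset": [0.002, 0.0003, 0], "twist": 0}, {"offset": [0, 0, 0], "twist": 0}])

```text
time_s: 4.95
tool_pos: [0.5493, -0.1589, 0.0541]
eef_rot: [0.998, 0.067, -0.004, -0.001]
wrist_force: [-13.3, 3.5, 17.3]
opening: 0.0119
finger_force: 29.9
```

Emit:
step_arm(deltas=[{"offset": [0.002, 0.0003, 0], "twist": 0}, {"offset": [0.002, 0.0003, 0], "twist": 0}, {"offset": [0, 0, 0], "twist": 0}])

```text
time_s: 5.32
tool_pos: [0.5495, -0.1589, 0.054]
eef_rot: [0.998, 0.067, -0.008, -0.001]
wrist_force: [-20.7, 3.9, 25.7]
opening: 0.0123
finger_force: 30.1
```

The tray is against the stop: motion stalled while the push force rose. Now I release, lift and check.

Emit:
step_arm(deltas=[{"offset": [-0.004, 0, 0], "twist": 0}, {"offset": [0, 0, 0], "twist": 0}, {"offset": [0, 0, 0], "twist": 0}, {"offset": [0, 0, 0], "twist": 0}], jaw=60)

```text
time_s: 5.82
tool_pos: [0.5534, -0.1594, 0.0534]
eef_rot: [0.998, 0.066, 0.0, 0.0]
wrist_force: [-1.2, 0.2, 0.1]
opening: 0.0501
finger_force: 0.0
```

Emit:
step_arm(deltas=[{"offset": [0, 0, 0.04], "twist": 0}, {"offset": [-0.01, 0, 0.06], "twist": 0}, {"offset": [-0.02, -0.02, 0.06], "twist": 10}, {"offset": [-0.01, -0.02, 0.04], "twist": 10}, {"offset": [0, 0, 0], "twist": 0}, {"offset": [0, 0, 0], "twist": 0}], jaw=80)

```text
time_s: 6.58
tool_pos: [0.5139, -0.1978, 0.2494]
eef_rot: [0.971, 0.238, -0.0, -0.0]
wrist_force: [-1.1, -0.5, -1.0]
opening: 0.0736
finger_force: 0.0
```

Run:
```python
from h import *
d=grab('wrist','pics/w2.png'); s=grab('scene','pics/s2.png')
cv2.imwrite('pics/w2c.png',np.hstack([cv2.resize(d['pixels'],(400,300)),cv2.resize(s['pixels'][200:350,200:400],(400,300))])[...,::-1])
P=cloud(d);z=P[...,2]
ux=np.array([.991,.132]);uy=np.array([-.132,.991])
def st(nm,m):
    q=P[m]; print(nm,len(q),q.mean(0).round(4) if len(q) else '', np.percentile(q,[2,98],axis=0).round(4).tolist() if len(q) else '')
near=np.hypot(P[...,0]-.59,P[...,1]+.16)<.17
st('fin',near&(z>.083)&(z<.093)&(P[...,0]<.58)&(np.abs(P[...,1]+.155)<.04))
st('tallcap',near&(z>.126)&(z<.14)); st('shortcap',near&(z>.098)&(z<.108))
# stop: x near +65, z~.04 ; block front/rear ; print profile along tray x at y offset
Q=P[near]; C=np.array([.594,-.150]); a=(Q[:,:2]-C)@ux; b=(Q[:,:2]-C)@uy
st2=Q[(Q[:,2]>.036)&(Q[:,2]<.05)&(np.abs(b)<.09)]; a2=(st2[:,:2]-C)@ux
print(np.histogram(a2,bins=np.arange(-.02,.1,.004)))
print(manip.sense()['tool_pos'],manip.sense()['eef_rot'])
```

```text
fin 624 [ 0.5505 -0.1586  0.0875] [[0.5354, -0.1653, 0.0856], [0.5655, -0.1519, 0.0892]]
tallcap 1228 [ 0.6343 -0.206   0.1316] [[0.6229, -0.2177, 0.1286], [0.6461, -0.1946, 0.1333]]
shortcap 2087 [ 0.6203 -0.1179  0.1017] [[0.605, -0.1581, 0.0996], [0.6357, -0.0774, 0.1033]]
(array([  0,   0,   0,   0, 121, 843, 832, 598, 520, 496, 491, 477, 446,
       411, 392, 369, 383, 405, 448, 673, 426, 410, 793, 709, 423,   1,
         0,   0,   0]), array([-0.02 , -0.016, -0.012, -0.008, -0.004,  0.   ,  0.004,  0.008,
        0.012,  0.016,  0.02 ,  0.024,  0.028,  0.032,  0.036,  0.04 ,
        0.044,  0.048,  0.052,  0.056,  0.06 ,  0.064,  0.068,  0.072,
        0.076,  0.08 ,  0.084,  0.088,  0.092,  0.096]))
[ 0.51376314 -0.19714055  0.24847685] [ 0.97106064  0.23882853 -0.00110983 -0.00097218]
```

View pics/w2c.png

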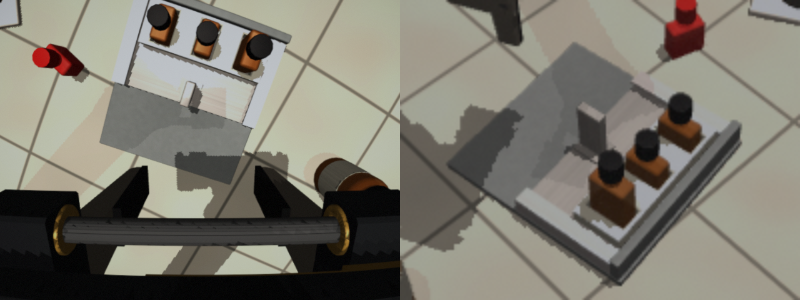

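The tray now sits against the rear stop: the fin moved 67.6 mm and the block's rear edge meets the stop. All three flasks are standing, with the tall one at wrist (253,50) and its cap at (0.634, -0.206). I'll turn 70° and centre over it for a grip on the narrow sides, which keeps the broad face clear for the lens.

Emit:
step_arm(deltas=[{"offset": [0.02, 0, 0], "twist": 10}, {"offset": [0.02, -0.002, 0], "twist": 10}, {"offset": [0.02, -0.002, 0], "twist": 10}, {"offset": [0.02, -0.002, 0], "twist": 10}, {"offset": [0.02, -0.002, 0], "twist": 10}, {"offset": [0.01, -0.002, 0], "twist": 10}, {"offset": [0.01, 0, 0], "twist": 10}, {"offset": [0, 0, 0], "twist": 0}, {"offset": [0, 0, 0], "twist": 0}])

```text
time_s: 7.8
tool_pos: [0.6337, -0.2077, 0.249]
eef_rot: [0.66, 0.752, -0.0, -0.001]
wrist_force: [-0.4, 0.4, -0.5]
opening: 0.0735
finger_force: 0.0
```

```bash
cat > st.py <<'E'
from h import *
s=manip.sense(); q=s['eef_rot']; print(s['time_s'],s['tool_pos'].round(4),'line',2*np.degrees(np.arctan2(q[1],q[0]))-90)
E
python3 - <<'E'
from st import *
d=grab('wrist','pics/w3.png'); P=cloud(d); z=P[...,2]
n=np.hypot(P[...,0]-.634,P[...,1]+.207)<.05
for lo,hi in((.126,.14),(.09,.1)):
    q=P[n&(z>lo)&(z<hi)]; print(len(q), (q.mean(0).round(4),np.percentile(q,[2,98],axis=0).round(4).tolist()) if len(q) else '')
E
```

```text
7.8 [ 0.6337 -0.2077  0.249 ] line 7.4720519708005355
1024 (array([ 0.6344, -0.2058,  0.1316]), [[0.6231, -0.2176, 0.1294], [0.6458, -0.1945, 0.1332]])
876 (array([ 0.634 , -0.2033,  0.095 ]), [[0.6121, -0.2185, 0.0913], [0.6568, -0.1928, 0.0972]])
```

Well centred. I shift 1.5 mm in y and go down.

Emit:
step_arm(deltas=[{"offset": [0, 0.0015, -0.04], "twist": 0}, {"offset": [0, 0, -0.05], "twist": 0}, {"offset": [0, 0, -0.045], "twist": 0}, {"offset": [0, 0, -0.035], "twist": 0}, {"offset": [0, 0, -0.02], "twist": 0}, {"offset": [0, 0, 0], "twist": 0}, {"offset": [0, 0, 0], "twist": 0}])

```text
time_s: 8.72
tool_pos: [0.6354, -0.2069, 0.0618]
eef_rot: [0.659, 0.752, 0.001, 0.001]
wrist_force: [-0.4, -0.1, 0.1]
opening: 0.0736
finger_force: 0.0
```

Emit:
step_arm(deltas=[{"offset": [0, 0, 0], "twist": 0}, {"offset": [0, 0, 0], "twist": 0}, {"offset": [0, 0, 0], "twist": 0}, {"offset": [0, 0, 0], "twist": 0}, {"offset": [0, 0, 0], "twist": 0}], jaw=0)

```text
time_s: 9.35
tool_pos: [0.6346, -0.2069, 0.0607]
eef_rot: [0.659, 0.752, 0.0, 0.0]
wrist_force: [0.4, 1.4, 5.2]
opening: 0.0461
finger_force: 30.0
```

Gripped at 46 mm. Lifting, then carrying to the view point while turning.

Emit:
step_arm(deltas=[{"offset": [0, 0, 0.01], "twist": 0}, {"offset": [0, 0, 0.03], "twist": 0}, {"offset": [0, 0, 0.045], "twist": 0}, {"offset": [0, 0, 0.05], "twist": 0}, {"offset": [0, 0, 0.04], "twist": 0}, {"offset": [0, 0, 0.015], "twist": 0}])

```text
time_s: 10.1
tool_pos: [0.6351, -0.2068, 0.253]
eef_rot: [0.659, 0.752, 0.001, 0.002]
wrist_force: [-0.2, 0.7, -2.0]
opening: 0.0462
finger_force: 30.0
```

Emit:
step_arm(deltas=[{"offset": [-0.015, 0.03, 0], "twist": -5}, {"offset": [-0.015, 0.05, 0], "twist": -9}, {"offset": [-0.015, 0.05, 0], "twist": -9}, {"offset": [-0.015, 0.05, 0], "twist": -9}, {"offset": [-0.01, 0.05, 0], "twist": -9}, {"offset": [-0.01, 0.05, 0], "twist": -9}, {"offset": [0, 0.05, 0], "twist": -9}, {"offset": [0, 0.05, 0], "twist": -5}, {"offset": [0, 0.03, 0], "twist": -4}, {"offset": [0, 0, 0], "twist": 0}])

```text
time_s: 11.35
tool_pos: [0.5526, 0.2061, 0.2486]
eef_rot: [0.966, 0.258, -0.001, -0.001]
wrist_force: [0.2, 0.0, -0.1]
opening: 0.0461
finger_force: 30.0
```

```bash
python3 st.py
```

```text
11.35 [0.5526 0.2061 0.2486] line -60.0854785140255
```

Emit:
step_arm(deltas=[{"offset": [0, 0, -0.03], "twist": 0}, {"offset": [0, 0, -0.035], "twist": 0}, {"offset": [0, 0, -0.02], "twist": 0}, {"offset": [0, 0, -0.005], "twist": 0}, {"offset": [0, 0, 0], "twist": 0}, {"offset": [0, 0, 0], "twist": 0}, {"offset": [0, 0, 0], "twist": 0}])

```text
time_s: 12.22
tool_pos: [0.5547, 0.2034, 0.161]
eef_rot: [0.967, 0.256, 0.001, 0.0]
wrist_force: [-0.3, -0.5, -0.9]
opening: 0.046
finger_force: 30.0
```

Run:
```python
from st import *
s0=load('pics/s.png'); s=grab('scene','pics/s3.png'); d=grab('wrist','pics/w4.png')
a=cv2.resize(s['pixels'][90:240,350:530],(480,400)); b=cv2.resize(d['pixels'],(320,240))
im=np.zeros((400,800,3),np.uint8); im[:,:480]=a; im[:240,480:]=b
c=cv2.resize(s['pixels'][225:345,220:375],(206,160)); im[240:,480:686]=c
cv2.imwrite('pics/c3.png',np.clip(im[...,::-1]*1.5,0,255).astype(np.uint8))
pad=np.array([.553,.2067]); P=cloud(s); hs=cv2.cvtColor(s['pixels'],cv2.COLOR_RGB2HSV)
am=(hs[...,0]<18)&(hs[...,1]>120)&(np.hypot(P[...,0]-pad[0],P[...,1]-pad[1])<.05)&(P[...,2]>.1)
q=P[am]; v,u=np.nonzero(am); print('amber',len(q),u.min(),u.max(),v.min(),v.max(),np.percentile(q,[2,50,98],axis=0).round(4).tolist())
# wrist view of camera: box top angle
W=cloud(d); z=W[...,2]; k=(z>.193)&(z<.208)&(np.hypot(W[...,0]-.715,W[...,1]-.299)<.08)&(W[...,0]>.6)
print(k.sum())
if k.sum()>50:
    x=W[k]; print('boxtop z',np.median(x[:,2]).round(4)); (c,sz,an)=cv2.minAreaRect(x[:,:2].astype(np.float32)); print(c,sz,an)
# box side face plane from first scene image
S=cloud(s0)[100:230,365:520].reshape(-1,3); e=np.array([.868,.497]); n=np.array([-e[1],e[0]])
al=(S[:,:2]-pad)@e; bl=(S[:,:2]-pad)@n
k=(al>.158)&(al<.214)&(S[:,2]>.155)&(S[:,2]<.19)&(bl<-.015); p=np.polyfit(al[k],bl[k],1); print('side face slope deg',np.degrees(p[0])+29.8,k.sum())
k=(al>.16)&(al<.185)&(abs(bl)<.02)&(S[:,2]>.19); print('box top z scene',np.median(S[k,2]),k.sum())
T=cloud(load('pics/t.png'))[130:230,110:200].reshape(-1,3); al=(T[:,:2]-pad)@e; bl=(T[:,:2]-pad)@n
k=(al>.16)&(al<.185)&(abs(bl)<.02)&(T[:,2]>.19); print('box top z top',np.median(T[k,2]),k.sum())
k=(T[:,2]>.185)&(al>.15)&(al<.212)&(abs(bl)<.035); print(cv2.minAreaRect(T[k,:2].astype(np.float32)))
```

```text
12.225 [0.5547 0.2034 0.161 ] line -60.386961934611364
amber 101 401 413 108 171 [[0.5564, 0.1794, 0.1252], [0.5687, 0.1866, 0.1435], [0.5769, 0.1945, 0.192]]
0
side face slope deg 30.740259210167313 287
box top z scene 0.19931489408280967 129
box top z top 0.1957139176697289 251
((0.7101684808731079, 0.2965647578239441), (0.06150683015584946, 0.05727759376168251), 32.493778228759766)
```

View pics/c3.png

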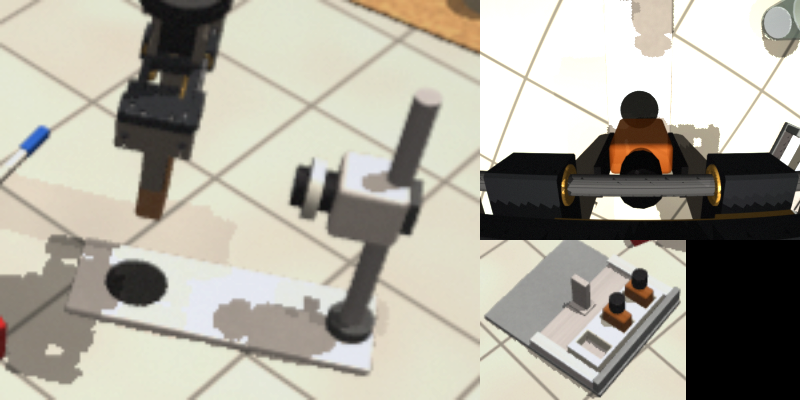

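The flask hangs over the foot next to the pad, at scene crop (150,190), with the broad face clear and towards the lens. The tray holds the two short flasks upright, with the pocket empty. One more measurement of lens height and axis for the fine correction.

Run:
```python
from st import *
s=load('pics/s.png'); t=load('pics/t.png'); pad=np.array([.553,.2067])
hs=cv2.cvtColor(s['pixels'],cv2.COLOR_RGB2HSV)
for ang in (29.5,30.5):
    e=np.array([np.cos(np.radians(ang)),np.sin(np.radians(ang))]); n=np.array([-e[1],e[0]])
    v,u=np.mgrid[140:185,450:515]; uv=np.c_[u.ravel(),v.ravel()]
    o,r=rays(s,uv); k=((pad-o[:2])@n)/(r[:,:2]@n); X=o+r*k[:,None]; a=(X[:,:2]-pad)@e
    V=s['pixels'].max(2)[uv[:,1],uv[:,0]]
    for lo in np.arange(.110,.15,.004):
        m=(a>=lo)&(a<lo+.004)&(X[:,2]>.12)&(X[:,2]<.23)
        m2=m&(V<50); 
        if m2.sum()>2: print(ang,lo.round(3),m2.sum(),'dark z',X[m2,2].min().round(4),X[m2,2].max().round(4),'mid',((X[m2,2].min()+X[m2,2].max())/2).round(4))
    # top view: rays on plane z=.171, dark barrel and box
    v,u=np.mgrid[140:210,115:195]; uv=np.c_[u.ravel(),v.ravel()]; X=onplane(t,uv,.171); a=(X[:,:2]-pad)@e; b=(X[:,:2]-pad)@n; V=t['pixels'].max(2)[uv[:,1],uv[:,0]]
    for lo in (.114,.118,.122,.126):
        m=(a>=lo)&(a<lo+.004)&(V<55)&(abs(b)<.03)
        if m.sum(): print('top',lo,m.sum(),b[m].min().round(4),b[m].max().round(4))
# current: gripper-held flask in scene: amber extents, bottom edge
s3=load('pics/s3.png'); h3=cv2.cvtColor(s3['pixels'],cv2.COLOR_RGB2HSV); print(onplane(s3,[[400.6,195.7]],.0115))
t3=grab('top'); h=t3['pixels'].max(2); m=np.zeros((480,640),np.uint8); m[235:280,190:240]=(h<50)[235:280,190:240]
T=cloud(load('pics/t.png')); 
for nm,uv in (('foot z',(190,215)),('pad z',(214,256)),('bench',(260,220)),('column top',(130,153))): print(nm,np.median(T[uv[1]-2:uv[1]+3,uv[0]-2:uv[0]+3,2]).round(4))
S=cloud(s); print('scene bench',np.median(S[215:225,430:440,2]).round(4),np.median(S[120:140,400:420,2]).round(4))
```

```text
12.325 [0.5545 0.2034 0.1607] line -60.383011661507894
29.5 0.118 8 dark z 0.156 0.1902 mid 0.1731
29.5 0.122 25 dark z 0.1499 0.1908 mid 0.1704
29.5 0.126 26 dark z 0.1512 0.1919 mid 0.1715
29.5 0.13 13 dark z 0.1487 0.1832 mid 0.166
29.5 0.146 26 dark z 0.1499 0.1912 mid 0.1705
top 0.114 11 -0.0147 0.0042
top 0.118 32 -0.0167 0.0167
top 0.122 37 -0.0187 0.0183
top 0.126 43 -0.0279 0.0208
30.5 0.118 7 dark z 0.1572 0.1884 mid 0.1728
30.5 0.122 26 dark z 0.1481 0.189 mid 0.1685
30.5 0.126 25 dark z 0.1492 0.19 mid 0.1696
30.5 0.13 14 dark z 0.1467 0.1813 mid 0.164
30.5 0.146 25 dark z 0.1476 0.189 mid 0.1683
top 0.114 12 -0.0167 0.0022
top 0.118 30 -0.0188 0.0146
top 0.122 36 -0.0208 0.0153
top 0.126 43 -0.0284 0.0168
[[0.55246651 0.20677296 0.0115    ]]
foot z 0.0105
pad z nan
bench -0.001
column top 0.272
scene bench 0.0047 nan
```

Emit:
step_arm(deltas=[{"offset": [-0.0015, 0.003, -0.004], "twist": 0}, {"offset": [0, 0, 0], "twist": 0}, {"offset": [0, 0, 0], "twist": 0}, {"offset": [0, 0, 0], "twist": 0}, {"offset": [0, 0, 0], "twist": 0}, {"offset": [0, 0, 0], "twist": 0}])

```text
time_s: 13.12
tool_pos: [0.5528, 0.2063, 0.1562]
eef_rot: [0.967, 0.256, 0.0, 0.0]
wrist_force: [-0.2, -0.3, -1.4]
opening: 0.0457
finger_force: 30.0
```

Run:
```python
from st import *
d=load('pics/w4.png'); P=cloud(d); h=cv2.cvtColor(d['pixels'],cv2.COLOR_RGB2HSV)
# flask in the grip, relative to the TCP at that moment (.5547,.2034,.161)
c=np.array([.5546,.2034]); e=np.array([.869,.495]); n=np.array([-e[1],e[0]])
m=(h[...,1]>120)&(h[...,0]<20)&(np.hypot(P[...,0]-c[0],P[...,1]-c[1])<.06)&(P[...,2]>.1)
q=P[m]; a=(q[:,:2]-c)@e; b=(q[:,:2]-c)@n
print(len(q),'along',np.percentile(a,[2,50,98]).round(4),'lat',np.percentile(b,[2,98]).round(4),'z',np.percentile(q[:,2],[2,98]).round(4))
f=(q[:,2]<.185)&(abs(b)<.02)
if f.sum()>50:
    A=np.c_[q[f,2],b[f],np.ones(f.sum())]; p=np.linalg.lstsq(A,a[f],rcond=None)[0]; print('face: tilt deg, yaw deg',np.degrees(p[:2]).round(1),f.sum())
```

```text
13.125 [0.5528 0.2063 0.1562] line -60.38984441469214
14552 along [-0.0073  0.0116  0.0283] lat [-0.0456  0.0268] z [0.1291 0.276 ]
face: tilt deg, yaw deg [-0.1 -0.2] 3834
```

The flask hangs upright and square to the lens, with 0.1° tilt and 0.2° yaw, and is centred. Handing in.

```bash
python3 -c "
from plant import manip
print(manip.sense()['qvel'].round(4)); print(manip.close_job())"
```

```text
[-0.0008 -0.0013 -0.0004  0.0022  0.0002 -0.0002  0.0013]
the job is handed in; nothing more can be done
None
```

I pushed the tray home against the rear stop and handed in the job at about 13 s; the arm is holding the tall flask still, upright and square to the lens over the pad (measured within about 1–2 mm), and the two short flasks were still standing in the tray at my last look.

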